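Clamp a dropper bottle by four clicks of a ratchet lever

TASK

Stand the dropper bottle upright in the round nest of the bench clamp and let go of it, then take the clamp's lever by its handle and swing it on by exactly four clicks, feeling for each one and never going on to a fifth. The lever springs back by itself, so finish while still holding it at the fourth click with the bottle clamped; leave the other things on the bench where they are.

Things in the scene. Friction and masses are not known exactly. Their poses are not given: they have to be found in the camera images.
- dropper: the only dropper bottle, standing on the bench: glass, 42 mm in diameter, with a rubber bulb and collar on top, 107 mm high in all, about 75 g. Body 42 mm wide from the foot to the shoulder at 62 mm; above that collar and bulb, 24 mm wide at 62 mm and narrowing to the top. Origin at the centre of its underside, z up.
- clamp: ratchet bottle clamp fixed to the bench: aluminium base plate 160 x 240 x 12 mm (x by y), origin at the centre of its underside, z up. At (0, 65) mm stands the round nest, at (0, -50) mm the upright lever axis, between them a guide block 34 mm wide, up to z = 64 mm, for the ram that moves along +y towards the nest, 12 mm per radian of the lever.
- nest_floor (a point): centre of the floor of the round nest, 16 mm above the bench; the nest is a black plastic cup 60 mm across outside with a bore 46 mm in diameter and 18 mm deep (rim 34 mm above the bench). Axes as those of the clamp.
- handle: upright round black handle at the lever's end, 18 mm in diameter, 47 mm high, free to spin on its own pin. Origin at the centre of its foot, 54 mm above the bench; top 101 mm above the bench.
- lever_end (a point): point on the lever under the handle, on the top of the lever bar (steel, 18 mm wide), 54 mm above the bench and 100 mm from the lever axis. It turns with the lever; its x points outwards from the lever axis along the lever, z up.
- lever (a joint): angle of the lever about its upright axis: 0 at the rest stop, to 1.42 rad, growing as the handle swings clockwise seen from above. At rest the lever points along (0.26, -0.97) in the clamp's x, y, away from the nest. A spring (0.35 N m/rad; 4.9 N at the handle at rest, 8.2 N after four clicks) drives it back to 0 whenever let go; the clicks do not hold it.
- sector: dark steel arc under the lever with six upright pins; fixed, its angle varies. Origin on the lever axis, 12 mm above the bench. Pins, clockwise of its x axis: 0.18, 0.40, 0.62, 0.84, 1.06, 1.28 rad. A spring pawl in line with the lever snaps over each: one click, the push rises some 4 N, then drops some 8 N. After four clicks it rests 0.95 rad from the sector's x axis.
- flask: bystander: conical glass flask, 72 mm wide, 137 mm high. Origin at the centre of its underside.
- dish: bystander: glass petri dish with lid, 65 mm wide, 14 mm high. Origin at the centre of its underside.
- stopper: bystander: rubber stopper, 29 mm wide, 26 mm high. Origin at the centre of its underside.
- cup: bystander: porcelain crucible, 40 mm wide, 34 mm high. Origin at the centre of its underside.
- beaker: bystander: small glass beaker, 69 mm wide, 82 mm high. Origin at the centre of its underside.
- pad: rubber pad on the nose of the clamp's ram, 24 x 6 x 16 mm, pressing on the side of the bottle in the nest when the lever is advanced. Origin at the centre of its front face, 51 mm above the bench; with the lever at rest it stands about 6 mm short of the bottle. A soft spring (200 N/m) behind it lets the ram run on.
Mind the look-alikes: they are no part of the job. Leave any orange or red look-alike of the dropper alone.

How it is judged (in metres and radians):
On the way:
1. the bottle stands in the nest, let go, with the lever still at rest (horizontal distance between dropper and nest_floor below 0.005 m and z of dropper in the frame of nest_floor between -0.004 and 0.006 m and angle between dropper's own z axis and vertical below 0.15 rad and contact force between the fingers and dropper below 0.05 N and value of joint lever below 0.1 rad), for 0.2 s.
At the end, for the whole second after the job is handed in: bottle in the nest (5 mm off centre, foot 6 mm above floor, tilt 0.15 rad at most), not touched by the fingers, pressed by the pad with over 0.1 N; lever past exactly four pins (0.85 to 1.05 rad from the sector's x axis); fingers bear on the handle with over 1.5 N (horizontal distance between dropper and nest_floor below 0.005 m and z of dropper in the frame of nest_floor between -0.004 and 0.006 m and angle between dropper's own z axis and vertical below 0.15 rad and contact force between the fingers and dropper below 0.05 N and angle between the x axis of lever_end and the x axis of sector, either way round between 0.85 and 1.05 rad and contact force between the fingers and handle above 1.5 N and contact force between pad and dropper above 0.1 N); the arm keeps its last pose, push and grip.
It fails at once if the lever is moved on past the fifth pin (a fifth click) (angle between the x axis of lever_end and the x axis of sector, either way round above 1.08 rad).
It fails at once if another thing on the bench is pushed away or knocked over (distance of any of flask, dish, stopper, cup, beaker from where it was at the start of the episode above 0.03 m or angle between any of flask, dish, stopper, cup, beaker's own z axis and vertical above 0.5 rad).
It also fails if it takes over 72 s, if anything falls off the work surface, if the arm or the gripper's body presses on something with over 40 N, if the wrist force passes 120 N, or if a joint passes its speed limit or range.

ROBOT

A 6-joint arm with a two-finger parallel gripper is mounted at the origin on a cart in front of the work surface, level with it; the furniture and walls round the work are solid. World frame = base frame: x ahead of the robot, y to its left, z up, the work surface at z = 0. Lengths are in m, angles in degrees, forces in N, time in s.
With the tool pointing down it reaches from about 0.2 to 0.875 m from the base axis. Payload 3.4 kg.
Tool frame: the origin (TCP) lies on the mounting face of the last link; the fingertips stand 199 mm ahead of it and the grasp point (between the pads) lies 180 mm ahead of it; z points along the fingers, y is the line along which they close (so a half turn about z gives the same grasp; the last joint's range is limited). The gripper opens to 94 mm and grips with 3 to 60 N. Pads are 16 mm wide; open, the fingers measure 119 mm over their backs; the gripper's body (75 mm by 177 mm) begins 78 mm behind the grasp point.
Start: joints at [65.145, 15.808, 86.224, -0, 77.962, -6.933], TCP at [0.177, 0.547, 0.405] pointing down, gripper open.
Joint ranges: [-165.64, 165.64], [-43.16, 119.46], [12.63, 154.43], [-67.54, 247.53], [6.08, 155.33], [-154.97, 154.97]. Speed limits (degrees/s): [147.25, 147.25, 180, 180, 180, 180].

INTERFACE

Orientations are given as a 3x3 rotation matrix whose columns are the frame's x, y, z axes.
In Python, from station import telemetry, cams, env, nets gives the robot as it stands.
- The arm moves only by the tool play_rows, never from a script. Its argument "series" is a list of rows, each an object of numbers: "tx", "ty", "tz": the shift along the world's x, y, z as a fraction of full scale; "ax", "ay", "az": the turn, a rotation vector about the world's x, y, z as a fraction of full scale; "hand": the opening, from -1 (shut) to 1 (fully open). A call has 1 to 20 rows; each row shifts and turns the commanded pose from where the row before left it; what a row does not reach is not made up. Full scale, the value 1, is 10 cm for a shift and 30 degrees for a turn. A row lasts 1/10 s, in which the tool goes at most 50 mm and 8.59 degrees, less where a joint would pass 70% of its speed; a pose out of reach is approached as far as the arm can. A call with a number of a shift or a turn outside -1 to 1 is refused whole. A call with a gripper value outside its range is refused whole. The fingers move at their own pace and stop on an object; the grip force is fixed at half the most. Time passes only in rows, so rows that do not move let the fingers close. It gives the time, the measured TCP pose, the force, the opening and the grip force at its end, in the units of the state.
- telemetry.read_state(): the state, without advancing time (a new reading comes with each control period).
- cams.read_camera(name): name is "scene" or "top"; returns a dict with "img" (480x640x3 uint8, blue, green, red), "K" (3x3 intrinsics, pixels), "world_from_camera" (4x4, takes a point from camera to world coordinates). Camera axes: x right, y down, z forward; pixel columns grow to the right and rows downward; lengths in m; the calibration is good to about 2 mm. A picture is of the moment at which its call begins. There is no depth.
- env.hand_in(): hands the job in; it is judged then, once.
Trained networks look in a picture, given as the dict that the camera call returned (one of the last four; its "shot" number tells which), for a name from the list of things; names that differ only in an ending like _2 or _b are one class to them, and where a whole thing is asked for, a point or a joint stands for the part that bears it (a point fixed in the world has none). Each returns a list of dicts, best first, with "score" (0 to 1); they miss things now and then, are a little off and sometimes report something else, mostly with a low value. They report only what shows in the picture. A call takes as long as a camera call. They do not tell look-alikes from the thing itself.
- nets.look_for(picture, query): "centre" ([column, row] in pixels, amid what is visible of it).
- nets.outline_of(picture, query): "pixels" (480x640 bool, what is visible of it) and "centre" ([column, row] in pixels, amid what is visible of it).
- nets.place_of(picture, query): "centre" ([column, row] in pixels: a listed point, or the origin of a listed thing).
The state is a dict: "clock": time; "qpos": joint angles; "joint_vel": joint speeds; "joint_torque": joint torques, N m; "tool_pos": TCP position; "tool_rot": TCP orientation; "contact_force": force on the tool from outside, world axes, zero at the start; "torque": the same for the moment, N m; "opening": finger opening in m; "grasp_force": force on a finger pad.
Only numpy, scipy, OpenCV 4.12 (cv2) and the standard library are available. Lean on these libraries where they do the work, as an engineer would, in place of code of your own. Each camera call takes 0.05 s, during which the arm holds its last target. There are 200 camera calls.

## Working session

There is one attempt and no reset: what is moved stays moved. The work goes in short steps, Python scripts to look and compute and a tool call to move; the robot and the scene stay as the last step left them, time stands still between calls to the robot, and variables do not carry over. Pictures are saved under pics/ and viewed, at most 10 in all, crops included, and the job is handed in when it is done.

Besides the shell and the picture viewer there is one more tool, called after ">>>" as a command line: name --argument value ..., lists and objects as JSON in quotes. play_rows: Moves the arm, as the interface text tells. Its arguments: {"type":"object","properties":{"series":{"type":"array","items":{"type":"object","properties":{"tx":{"type":"number","minimum":-1,"maximum":1},"ty":{"type":"number","minimum":-1,"maximum":1},"tz":{"type":"number","minimum":-1,"maximum":1},"ax":{"type":"number","minimum":-1,"maximum":1},"ay":{"type":"number","minimum":-1,"maximum":1},"az":{"type":"number","minimum":-1,"maximum":1},"hand":{"type":"number"}}}}},"required":["series"]}

```bash
mkdir -p pics; cat > h.py <<'E'
import numpy as np, cv2
from station import telemetry, cams, env, nets
def ray(p,uv):
    K=np.array(p["K"]);T=np.array(p["world_from_camera"])
    d=T[:3,:3]@np.linalg.solve(K,[uv[0],uv[1],1.]);return T[:3,3],d
def atz(p,uv,z):
    o,d=ray(p,uv);return o+d*(z-o[2])/d[2]
def proj(p,X):
    T=np.linalg.inv(np.array(p["world_from_camera"]));c=T[:3,:3]@np.array(X)+T[:3,3]
    q=np.array(p["K"])@c;return q[:2]/q[2]
E
python3 - <<'E'
from h import *
print(telemetry.read_state())
Z=dict(dropper=0,clamp=0,nest_floor=.016,handle=.054,lever_end=.054,sector=.012,flask=0,dish=0,stopper=0,cup=0,beaker=0,pad=.051)
for n in("top","scene"):
    p=cams.read_camera(n);cv2.imwrite(f"pics/{n}1.png",p["img"]);print(n,np.array(p["world_from_camera"]).round(3).tolist(),p["K"])
    for q,z in Z.items():
        print(q,[(np.round(r["centre"],1).tolist(),round(r["score"],2),atz(p,r["centre"],z).round(4)[:2].tolist()) for r in nets.place_of(p,q)[:4]])
E
```

```text
{'clock': 0.0, 'qpos': array([ 6.51453318e+01,  1.58452021e+01,  8.62918920e+01, -4.06213347e-04,
        7.79613077e+01, -6.93342000e+00]), 'joint_vel': array([ 0.00080048,  0.03286412,  0.18440824, -0.06749877, -0.14871069,
        0.0097795 ]), 'joint_torque': array([-7.36513766e-05, -4.04601753e+01, -2.37231606e+01,  6.99777086e-02,
        3.42780200e-02, -1.04986414e-04]), 'tool_pos': array([0.17685964, 0.54691209, 0.40385167]), 'tool_rot': array([[-9.51480740e-01,  3.07707474e-01, -7.15576703e-04],
       [ 3.07708240e-01,  9.51479480e-01, -1.56127387e-03],
       [ 2.00440912e-04, -1.70571086e-03, -9.99998525e-01]]), 'contact_force': array([-0.9056986,  0.3435411, -0.2541078]), 'torque': array([ 0.01922332, -0.02514781,  0.00624613]), 'grasp_force': 0.0, 'opening': 0.0941107069579517}
top [[0.045, -0.976, 0.213, 0.244], [-0.999, -0.042, 0.015, -0.034], [-0.006, -0.214, -0.977, 1.54], [0.0, 0.0, 0.0, 1.0]] [[612.2479239    0.         329.9837146 ]
 [  0.         612.2479239  243.12295093]
 [  0.           0.           1.        ]]
dropper [([191.9, 257.4], 0.65, [0.5267, 0.342
[... 1091 characters left out ...]
56, [0.4991, 0.2535])]
clamp [([354.9, 303.9], 0.85, [0.5149, -0.1166])]
nest_floor [([332.2, 289.3], 0.76, [0.5247, -0.0595])]
handle [([415.7, 301.8], 0.66, [0.503, -0.2496]), ([247.7, 231.2], 0.3, [0.6183, 0.2061])]
lever_end [([422.7, 303.3], 0.67, [0.5037, -0.2636]), ([354.7, 304.8], 0.59, [0.4474, -0.1413])]
sector [([374.0, 306.1], 0.68, [0.509, -0.1615])]
flask [([245.6, 233.4], 0.81, [0.6847, 0.258]), ([466.4, 343.8], 0.57, [0.4815, -0.3604])]
dish [([207.3, 234.2], 0.57, [0.6426, 0.3503])]
stopper [([212.2, 311.1], 0.46, [0.3749, 0.1545])]
cup [([464.4, 344.2], 0.55, [0.4789, -0.3571])]
beaker [([491.2, 298.4], 0.9, [0.6461, -0.381])]
pad [([335.4, 281.1], 0.36, [0.5108, -0.0732])]
```

```bash
python3 - <<'E'
import cv2
a=cv2.imread("pics/scene1.png")[190:390,140:560];cv2.imwrite("pics/sc.png",cv2.resize(a,(800,381),interpolation=cv2.INTER_CUBIC))
a=cv2.imread("pics/top1.png")[170:340,160:510];cv2.imwrite("pics/tc.png",cv2.resize(a,(800,389),interpolation=cv2.INTER_CUBIC))
E
```

```text
(no output)
```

View pics/sc.png

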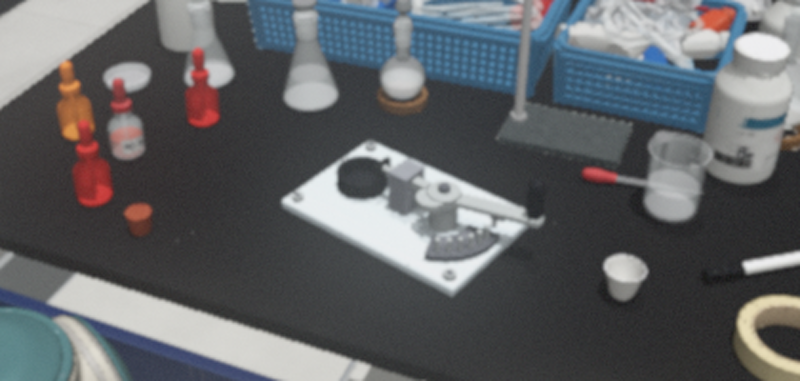

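View pics/tc.png

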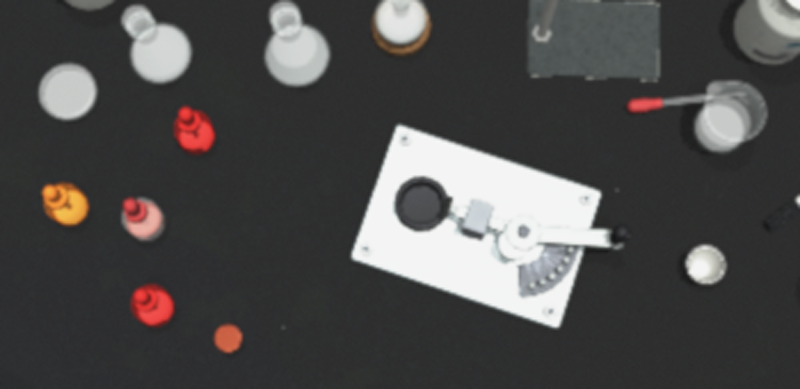

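The glass bottle with the pink label at scene (206,256) / top (223,265) is the clear one. The others are look-alikes: orange (179,250), red (189,287) and red (247,245). I'll confirm this in a crop and fit the geometry.

```bash
cat >> h.py <<'E'
def plate(p,guess=(.518,-.117)):
    hsv=cv2.cvtColor(p["img"],cv2.COLOR_BGR2HSV)
    m=((hsv[...,2]>150)&(hsv[...,1]<60)).astype(np.uint8)
    n,l,s,c=cv2.connectedComponentsWithStats(m)
    g=proj(p,[*guess,.012]);i=1+np.argmin([np.hypot(*(c[k]-g)) if s[k,4]>1500 else 1e9 for k in range(1,n)])
    ys,xs=np.nonzero(l==i)
    W=np.array([atz(p,(x,y),.012)[:2] for x,y in zip(xs,ys)])
    return W
E
cat > m.py <<'E'
from h import *
from scipy.optimize import minimize
for n in("top","scene"):
    p=cams.read_camera(n)
    if n=="scene": cv2.imwrite("pics/drop.png",cv2.resize(p["img"][225:315,160:280],(800,600),interpolation=cv2.INTER_CUBIC))
    W=plate(p)
    # robust rectangle: maximise (pixels inside - outside) for 160x240 rect
    hsv=cv2.cvtColor(p["img"],cv2.COLOR_BGR2HSV)
    gray=cv2.GaussianBlur(hsv[...,2].astype(np.float32),(0,0),.8)
    t=np.linspace(-1,1,81)
    def f(v):
        c,s=np.cos(v[2]),np.sin(v[2]);o=[]
        for k in(.97,1.03):
            a=np.r_[np.c_[.08*k+0*t,.12*t*.95],np.c_[-.08*k+0*t,.12*t*.95],np.c_[.08*t*.95,.12*k+0*t],np.c_[.08*t*.95,-.12*k+0*t]]
            X=np.c_[v[0]+c*a[:,0]-s*a[:,1],v[1]+s*a[:,0]+c*a[:,1],.012+0*a[:,0]]
            q=np.array([proj(p,x) for x in X]).astype(np.float32)
            o.append(cv2.remap(gray,q[:,0][None],q[:,1][None],cv2.INTER_LINEAR).mean())
        return o[1]-o[0]
    best=min((minimize(f,[.518,-.117,y],method="Nelder-Mead",options=dict(initial_simplex=[[.518,-.117,y],[.528,-.117,y],[.518,-.107,y],[.518,-.117,y+.1]])) for y in(-.35,-.25,-.15,.15)),key=lambda r:r.fun)
    v=best.x;c,s=np.cos(v[2]),np.sin(v[2]);R=np.array([[c,-s],[s,c]])
    print(n,"plate",v.round(4),best.fun)
    print(" nest",(v[:2]+R@[0,.065]).round(4),"axis",(v[:2]+R@[0,-.05]).round(4),"leverdir",(R@[.26,-.97]).round(3),"handle",(v[:2]+R@[0,-.05]+.1*R@[.26,-.97]).round(4))
    for q in("dropper","handle"):
        for r in nets.outline_of(p,q)[:6]:
            m=r["pixels"];ys,xs=np.nonzero(m);print(q,np.round(r["centre"],1),round(r["score"],2),len(xs),xs.min(),xs.max(),ys.min(),ys.max())
    # clear dropper: silhouette of bright/pinkish region vs predicted
    print(" pred dropper",proj(p,[.499,.2535,0]),proj(p,[.499,.2535,.062]),proj(p,[.499,.2535,.107]))
    print([(np.round(r["centre"],1).tolist(),round(r["score"],2),atz(p,r["centre"],0).round(4)[:2].tolist()) for r in nets.place_of(p,"dropper")])
    print("pins/axis z50",[(np.round(r["centre"],1).tolist()) for r in nets.place_of(p,"sector")])
p=cams.read_camera("top");cv2.imwrite("pics/pins.png",cv2.resize(p["img"][235:325,335:455],(800,600),interpolation=cv2.INTER_CUBIC))
E
python3 m.py
```

```text
top plate [ 0.5171 -0.1091 -0.2846] -128.73483276367188
 nest [ 0.5353 -0.0467] axis [ 0.5031 -0.1571] leverdir [-0.023 -1.004] handle [ 0.5008 -0.2575]
dropper [242.5 229.3] 0.79 201 237 251 219 235
dropper [188.6 257.1] 0.71 289 178 197 251 268
dropper [228.6 305.1] 0.57 249 218 235 295 312
 pred dropper [225.53445835 269.54814342] [221.17633444 265.21717047] [217.7864351  261.84839009]
[([246.0, 230.8], 0.78, [0.6027, 0.2088]), ([225.5, 269.6], 0.69, [0.4989, 0.2536]), ([193.9, 259.7], 0.66, [0.521, 0.3366])]
pins/axis z50 [[391.2, 277.3]]
scene plate [ 0.5157 -0.1118 -0.2783] -68.83462524414062
 nest [ 0.5336 -0.0493] axis [ 0.502  -0.1599] leverdir [-0.017 -1.004] handle [ 0.5003 -0.2603]
dropper [187.1 280.6] 0.91 617 178 199 254 298
dropper [245.  239.9] 0.84 513 238 255 215 256
dropper [356.  298.7] 0.65 5069 289 426 265 345
dropper [205.3 257.5] 0.64 584 196 215 231 274
dropper [177.5 246.5] 0.6 378 172 188 224 262
handle [417.6 292.4] 0.58 176 417 426 284 305
handle [213.2 307.2] 0.38 179 206 219 298 313
 pred dropper [206.76559486 270.52101025] [203.12407913 248.40155946] [200.35492349 231.5810357 ]
[([192.1, 292.2], 0.95, [0.4141, 0.2345]), ([181.9, 256.6], 0.82, [0.5266, 0.3461]), ([247.8, 252.0], 0.8, [0.6073, 0.2052]), ([207.7, 268.8], 0.57, [0.506, 0.2556])]
pins/axis z50 [[373.6, 308.1]]
```

View pics/drop.png

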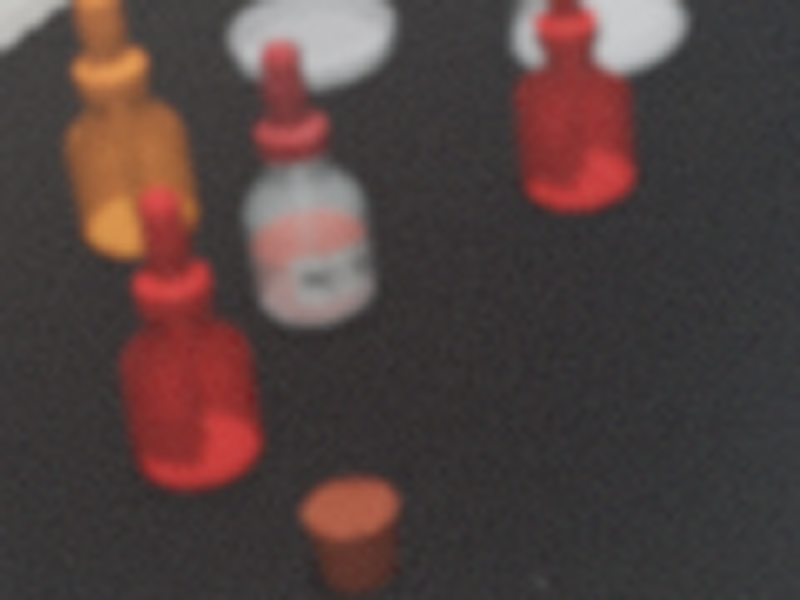

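View pics/pins.png

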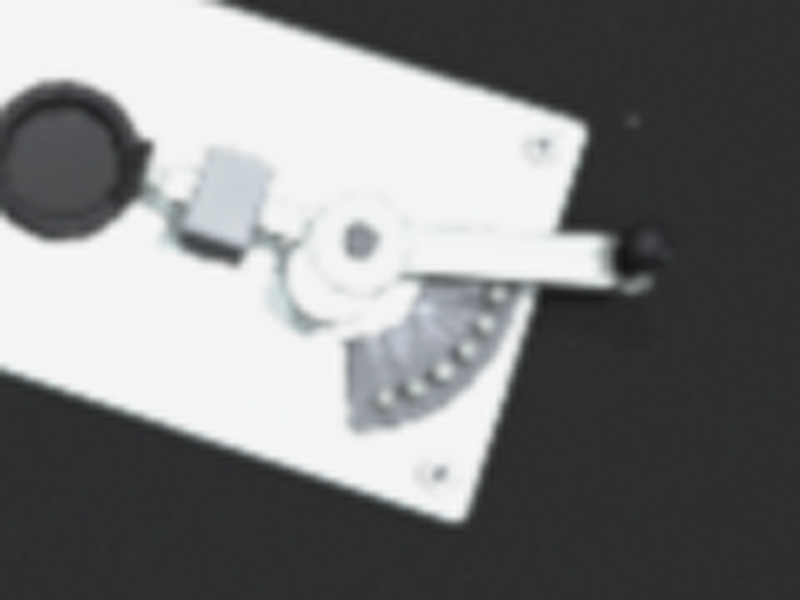

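The crop confirms it: the clear bottle with the label is at crop (310,240), flanked by the orange and red ones. The pins view shows all six pins, the lever and the handle top at crop (650,245). Next I'll refine the positions.

```bash
cat > r.py <<'E'
from h import *
from scipy.optimize import least_squares
t=np.linspace(0,2*np.pi,72,endpoint=False)
def ext(p,xy,r,zs):
    P=np.array([proj(p,[xy[0]+r*np.cos(a),xy[1]+r*np.sin(a),z]) for z in zs for a in t])
    return np.r_[P.min(0),P.max(0)]
T=cams.read_camera("top");S=cams.read_camera("scene")
ob=np.array([213.4,256.6,232.2,275.4]);e=lambda v:ext(T,v,.021,[0,.055])
print("drop top",least_squares(lambda v:e(v)-ob,[.5,.255]).x, least_squares(lambda v:(e(v)-ob)[[0,2,3]],[.5,.255]).x)
g=lambda v:(ext(S,v,.021,[0,.055])-[196.5,0,216.2,273.9])[[0,2,3]]
print("drop scene",least_squares(g,[.5,.255]).x)
for nm,p,b in(("top",T,[332.8,247.4,356.4,270.6]),):
    print("nest",least_squares(lambda v:ext(p,v,.030,[.034])-b,[.535,-.05]).x)
# scene nest rim: sc crop scale .525; outer 336..389 x, top row 156
for z in(.02,.03,.04):
    A=atz(T,(335+.15*360,235+.15*240),.066)[:2]
    A=np.array([.5026,-.1585])
    print(z,[(round(float(np.hypot(*(q-A))),4),round(float(np.degrees(np.arctan2(*(q-A)[::-1]))),1)) for q in[atz(T,(335+.15*x,235+.15*y),z)[:2] for x,y in[(498,293),(486,324),(467,349),(443,371),(416,388),(386,399)]]])
print("handle top",atz(T,(335+.15*648,235+.15*243),.101), "scene", atz(S,(140+.525*537,190+.525*183),.101))
print("lever dir: 0 at",np.degrees(np.arctan2(-1.004,-.02)))
E
python3 r.py
```

```text
drop top [0.50278001 0.25544088] [0.50479557 0.25560652]
drop scene [0.50622334 0.25470417]
nest [ 0.53317557 -0.04865465]
0.02 [(0.0563, -100.9), (0.0558, -113.9), (0.0547, -126.3), (0.0541, -139.4), (0.0542, -152.2), (0.0544, -164.9)]
0.03 [(0.0555, -102.8), (0.0554, -115.8), (0.0547, -128.2), (0.0545, -141.2), (0.055, -153.8), (0.0555, -166.2)]
0.04 [(0.0547, -104.7), (0.0551, -117.8), (0.0548, -130.2), (0.055, -143.0), (0.0558, -155.3), (0.0566, -167.4)]
handle top [ 0.49909691 -0.2573428   0.101     ] scene [ 0.49513154 -0.26043084  0.101     ]
lever dir: 0 at -91.14119925558714
```

>>> play_rows --series '[{"tx":0.298,"ty":-0.265,"tz":-0.04,"az":-0.268,"hand":1},{"tx":0.298,"ty":-0.265,"tz":-0.04,"az":-0.268,"hand":1},{"tx":0.298,"ty":-0.265,"tz":-0.04,"az":-0.268,"hand":1},{"tx":0.298,"ty":-0.265,"tz":-0.04,"az":-0.268,"hand":1},{"tx":0.298,"ty":-0.265,"tz":-0.04,"az":-0.268,"hand":1},{"tx":0.298,"ty":-0.265,"tz":-0.04,"az":-0.268,"hand":1},{"tx":0.298,"ty":-0.265,"tz":-0.04,"az":-0.268,"hand":1},{"tx":0.298,"ty":-0.265,"tz":-0.04,"az":-0.268,"hand":1},{"tx":0.298,"ty":-0.265,"tz":-0.04,"az":-0.268,"hand":1},{"tx":0.298,"ty":-0.265,"tz":-0.04,"az":-0.268,"hand":1},{"tx":0.298,"ty":-0.265,"tz":-0.04,"az":-0.268,"hand":1},{"hand":1},{"hand":1},{"hand":1}]'

```text
invalid input
```

>>> play_rows --series '[{"tx":0.298,"ty":-0.265,"tz":-0.04,"ax":0,"ay":0,"az":-0.268,"hand":1},{"tx":0.298,"ty":-0.265,"tz":-0.04,"ax":0,"ay":0,"az":-0.268,"hand":1},{"tx":0.298,"ty":-0.265,"tz":-0.04,"ax":0,"ay":0,"az":-0.268,"hand":1},{"tx":0.298,"ty":-0.265,"tz":-0.04,"ax":0,"ay":0,"az":-0.268,"hand":1},{"tx":0.298,"ty":-0.265,"tz":-0.04,"ax":0,"ay":0,"az":-0.268,"hand":1},{"tx":0.298,"ty":-0.265,"tz":-0.04,"ax":0,"ay":0,"az":-0.268,"hand":1},{"tx":0.298,"ty":-0.265,"tz":-0.04,"ax":0,"ay":0,"az":-0.268,"hand":1},{"tx":0.298,"ty":-0.265,"tz":-0.04,"ax":0,"ay":0,"az":-0.268,"hand":1},{"tx":0.298,"ty":-0.265,"tz":-0.04,"ax":0,"ay":0,"az":-0.268,"hand":1},{"tx":0.298,"ty":-0.265,"tz":-0.04,"ax":0,"ay":0,"az":-0.268,"hand":1},{"tx":0.298,"ty":-0.265,"tz":-0.04,"ax":0,"ay":0,"az":-0.268,"hand":1},{"tx":0,"ty":0,"tz":0,"ax":0,"ay":0,"az":0,"hand":1},{"tx":0,"ty":0,"tz":0,"ax":0,"ay":0,"az":0,"hand":1}]'

```text
clock: 3.25
tool_pos: [0.5052, 0.255, 0.3604]
tool_rot: [[0.283, 0.959, -0.001], [0.959, -0.283, 0.0], [-0.0, -0.001, -1.0]]
contact_force: [-0.3, -0.4, -0.5]
opening: 0.094
grasp_force: 0.0
```

>>> play_rows --series '[{"tx":0,"ty":0,"tz":-0.35,"ax":0,"ay":0,"az":0,"hand":1},{"tx":0,"ty":0,"tz":-0.35,"ax":0,"ay":0,"az":0,"hand":1},{"tx":0,"ty":0,"tz":-0.35,"ax":0,"ay":0,"az":0,"hand":1},{"tx":0,"ty":0,"tz":-0.32,"ax":0,"ay":0,"az":0,"hand":1},{"tx":0,"ty":0,"tz":0,"ax":0,"ay":0,"az":0,"hand":1},{"tx":0,"ty":0,"tz":0,"ax":0,"ay":0,"az":0,"hand":1},{"tx":0,"ty":0,"tz":0,"ax":0,"ay":0,"az":0,"hand":-1},{"tx":0,"ty":0,"tz":0,"ax":0,"ay":0,"az":0,"hand":-1},{"tx":0,"ty":0,"tz":0,"ax":0,"ay":0,"az":0,"hand":-1},{"tx":0,"ty":0,"tz":0,"ax":0,"ay":0,"az":0,"hand":-1},{"tx":0,"ty":0,"tz":0,"ax":0,"ay":0,"az":0,"hand":-1},{"tx":0,"ty":0,"tz":0,"ax":0,"ay":0,"az":0,"hand":-1},{"tx":0,"ty":0,"tz":0,"ax":0,"ay":0,"az":0,"hand":-1},{"tx":0,"ty":0,"tz":0,"ax":0,"ay":0,"az":0,"hand":-1}]'

```text
clock: 4.65
tool_pos: [0.5048, 0.2556, 0.2237]
tool_rot: [[0.282, 0.959, 0.0], [0.959, -0.282, -0.0], [-0.0, 0.0, -1.0]]
contact_force: [-0.7, 0.5, 1.2]
opening: 0.0402
grasp_force: 30.0
```

>>> play_rows --series '[{"tx":0,"ty":0,"tz":0.3,"ax":0,"ay":0,"az":0,"hand":-1},{"tx":0,"ty":0,"tz":0.4,"ax":0,"ay":0,"az":0,"hand":-1},{"tx":0,"ty":0,"tz":0.4,"ax":0,"ay":0,"az":0,"hand":-1},{"tx":0.03,"ty":-0.34,"tz":0,"ax":0,"ay":0,"az":0,"hand":-1},{"tx":0.03,"ty":-0.34,"tz":0,"ax":0,"ay":0,"az":0,"hand":-1},{"tx":0.03,"ty":-0.34,"tz":0,"ax":0,"ay":0,"az":0,"hand":-1},{"tx":0.03,"ty":-0.34,"tz":0,"ax":0,"ay":0,"az":0,"hand":-1},{"tx":0.03,"ty":-0.34,"tz":0,"ax":0,"ay":0,"az":0,"hand":-1},{"tx":0.03,"ty":-0.34,"tz":0,"ax":0,"ay":0,"az":0,"hand":-1},{"tx":0.03,"ty":-0.34,"tz":0,"ax":0,"ay":0,"az":0,"hand":-1},{"tx":0.03,"ty":-0.34,"tz":-0.2,"ax":0,"ay":0,"az":0,"hand":-1},{"tx":0.04,"ty":-0.32,"tz":-0.4,"ax":0,"ay":0,"az":0,"hand":-1},{"tx":0,"ty":0,"tz":0,"ax":0,"ay":0,"az":0,"hand":-1},{"tx":0,"ty":0,"tz":0,"ax":0,"ay":0,"az":0,"hand":-1},{"tx":0,"ty":0,"tz":0,"ax":0,"ay":0,"az":0,"hand":-1}]'

```text
clock: 6.15
tool_pos: [0.5329, -0.0469, 0.2755]
tool_rot: [[0.281, 0.96, 0.001], [0.96, -0.281, 0.0], [0.001, 0.001, -1.0]]
contact_force: [0.7, 0.2, 0.6]
opening: 0.0402
grasp_force: 29.9
```

```bash
python3 - <<'E'
from h import *
s=telemetry.read_state();print(s["tool_pos"])
o=[]
for n,(cx,cy) in(("top",(345,255)),("scene",(330,275))):
    p=cams.read_camera(n);i=p["img"].copy()
    o.append(cv2.resize(i[cy-40:cy+40,cx-27:cx+27] if 0 else i[cy-50:cy+50,cx-33:cx+33],(396,600),interpolation=cv2.INTER_CUBIC))
    t=s["tool_pos"];print(n,"grasp proj",proj(p,[t[0],t[1],t[2]-.18]),"foot",proj(p,[t[0],t[1],t[2]-.223]),"nest",proj(p,[.5335,-.0485,.034]))
cv2.imwrite("pics/hold.png",np.hstack(o))
E
```

```text
[ 0.53294721 -0.04690539  0.27548977]
top grasp proj [344.31342934 254.195442  ] foot [344.016802   257.60137792] nest [344.53974424 258.81888562]
scene grasp proj [327.9418204  255.67771363] foot [328.2057207  272.32823401] nest [329.08538252 279.31095724]
```

View pics/hold.png

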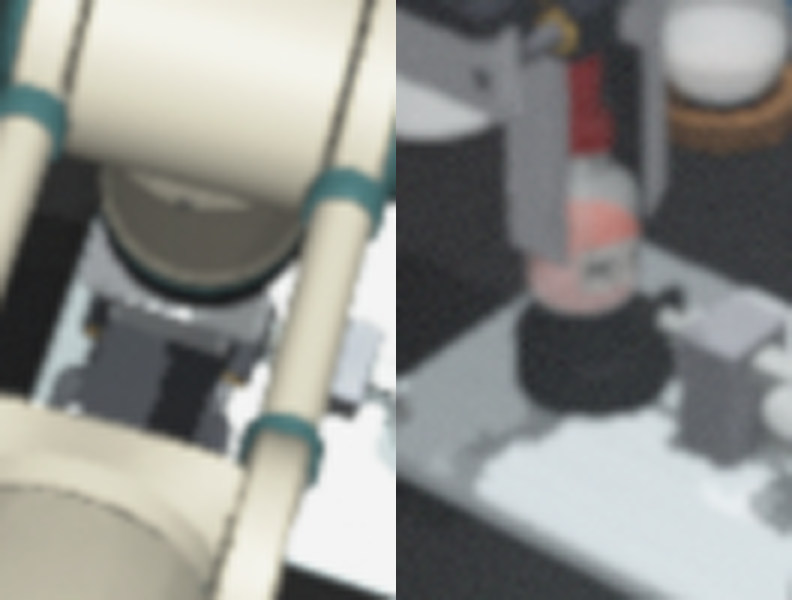

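In the scene half of the crop, the bottle is centred at column 584 and the cup at 594. The bottle is about 1.5 mm left of the nest. I'll check this against predicted silhouettes.

```bash
python3 - <<'E'
import re
src=open('r.py').read().split('T=cams')[0];exec(src)
S=cams.read_camera("scene");s=telemetry.read_state()["tool_pos"]
print("bottle pred",ext(S,s[:2],.021,[s[2]-.223,s[2]-.223+.04]),"obs cols 319.0 337.7 bottom 277")
b=[317.2,0,343.0,293.7]
for z in([.0,.034],[.012,.034]):
    f=lambda v:(ext(S,v,.03,z)-b)[[0,2,3]];r=least_squares(f,[.5335,-.0485]);print("nest",r.x,r.fun)
    print(ext(S,[.5335,-.0485],.03,z))
g=cv2.cvtColor(S["img"],cv2.COLOR_BGR2GRAY);print(g[281:294:2,310:350:1])
E
```

```text
bottle pred [317.94446932 251.35507089 337.73713104 277.70274533] obs cols 319.0 337.7 bottom 277
nest [ 0.55558451 -0.0413859 ] [-0.59136957  0.58921551 -0.04170673]
[315.37385814 271.52682605 342.80395338 300.07355086]
nest [ 0.54097769 -0.04767985] [-0.74673327  0.74398205 -0.05297091]
[315.37385814 271.52682605 342.80395338 295.66094776]
[[152 154 155 155 153 147 120  75  51  48  49  49  45  50  47  51  49  50
   51  52  54  53  53  53  53  55  54  55  58  50  54  67  86 109 119 129
  141 153 167 172]
 [157 155 155 155 154 149 130  81  50  48  49  50  51  51  52  54  52  52
   54  52  53  50  52  51  53  55  57  53  55  53  48  54  64  88 100 100
  102 109 120 135]
 [155 155 155 156 155 151 127  81  50  47  48  47  50  51  50  53  56  56
   56  59  55  58  57  56  59  56  55  55  51  58  55  51  64  82  98 101
   98  99 101 100]
 [157 155 155 156 156 151 130  80  50  48  51  47  48  51  51  54  55  55
   57  59  58  57  59  60  59  55  56  55  54  54  56  60  75  98 107 102
  100  97  99 101]
 [158 156 157 156 157 152 140 111  69  52  51  52  50  51  50  52  53  54
   53  56  56  58  55  53  57  58  57  55  52  54  62  95 141 160 142 111
   99 100 102 100]
 [156 157 156 156 158 155 154 144 123  84  65  57  55  55  49  50  50  53
   55  53  58  56  56  56  61  55  57  58  63  73 104 146 178 178 141 109
   99 100 102 104]
 [157 157 157 157 155 159 156 154 145 127 113 100  91  79  73  74  79  82
   76  73  70  74  78  90  99 101 114 139 164 172 167 159 155 142 117 103
   98 102 102 100]]
```

>>> play_rows --series '[{"tx":0.014,"ty":-0.019,"tz":0,"ax":0,"ay":0,"az":0,"hand":-1},{"tx":0,"ty":0,"tz":-0.1,"ax":0,"ay":0,"az":0,"hand":-1},{"tx":0,"ty":0,"tz":-0.05,"ax":0,"ay":0,"az":0,"hand":-1},{"tx":0,"ty":0,"tz":-0.02,"ax":0,"ay":0,"az":0,"hand":-1},{"tx":0,"ty":0,"tz":-0.02,"ax":0,"ay":0,"az":0,"hand":-1},{"tx":0,"ty":0,"tz":-0.02,"ax":0,"ay":0,"az":0,"hand":-1},{"tx":0,"ty":0,"tz":-0.02,"ax":0,"ay":0,"az":0,"hand":-1},{"tx":0,"ty":0,"tz":0,"ax":0,"ay":0,"az":0,"hand":-1},{"tx":0,"ty":0,"tz":0,"ax":0,"ay":0,"az":0,"hand":-1}]'

```text
clock: 7.2
tool_pos: [0.5343, -0.0495, 0.2518]
tool_rot: [[0.282, 0.959, 0.001], [0.959, -0.282, -0.0], [0.0, 0.001, -1.0]]
contact_force: [1.6, -0.0, -2.3]
opening: 0.0404
grasp_force: 29.9
```

>>> play_rows --series '[{"tx":0,"ty":0,"tz":-0.03,"ax":0,"ay":0,"az":0,"hand":-1},{"tx":0,"ty":0,"tz":-0.03,"ax":0,"ay":0,"az":0,"hand":-1},{"tx":0,"ty":0,"tz":-0.02,"ax":0,"ay":0,"az":0,"hand":-1},{"tx":0,"ty":0,"tz":-0.02,"ax":0,"ay":0,"az":0,"hand":-1},{"tx":0,"ty":0,"tz":-0.01,"ax":0,"ay":0,"az":0,"hand":-1},{"tx":0,"ty":0,"tz":0,"ax":0,"ay":0,"az":0,"hand":-1},{"tx":0,"ty":0,"tz":0,"ax":0,"ay":0,"az":0,"hand":-1}]'

```text
clock: 7.9
tool_pos: [0.5344, -0.0495, 0.2407]
tool_rot: [[0.282, 0.959, 0.001], [0.959, -0.282, -0.0], [0.0, 0.001, -1.0]]
contact_force: [3.3, -0.1, -1.7]
opening: 0.0402
grasp_force: 29.9
```

>>> play_rows --series '[{"tx":0.01,"ty":0,"tz":-0.01,"ax":0,"ay":0,"az":0,"hand":-1},{"tx":0,"ty":0,"tz":0,"ax":0,"ay":0,"az":0,"hand":-1},{"tx":0,"ty":0,"tz":0,"ax":0,"ay":0,"az":0,"hand":0.2},{"tx":0,"ty":0,"tz":0,"ax":0,"ay":0,"az":0,"hand":0.5},{"tx":0,"ty":0,"tz":0,"ax":0,"ay":0,"az":0,"hand":0.5},{"tx":0,"ty":0,"tz":0,"ax":0,"ay":0,"az":0,"hand":0.5},{"tx":0,"ty":0,"tz":0,"ax":0,"ay":0,"az":0,"hand":0.5},{"tx":0,"ty":0,"tz":0,"ax":0,"ay":0,"az":0,"hand":0.5}]'

```text
clock: 8.7
tool_pos: [0.535, -0.0494, 0.2397]
tool_rot: [[0.282, 0.96, -0.0], [0.96, -0.282, -0.0], [-0.0, -0.0, -1.0]]
contact_force: [0.2, 0.4, -0.2]
opening: 0.0707
grasp_force: 0.0
```

>>> play_rows --series '[{"tx":0,"ty":0,"tz":0.4,"ax":0,"ay":0,"az":0,"hand":0.5},{"tx":0,"ty":0,"tz":0.4,"ax":0,"ay":0,"az":0,"hand":0.5},{"tx":0,"ty":0,"tz":0.4,"ax":0,"ay":0,"az":0,"hand":0.5},{"tx":-0.06,"ty":-0.35,"tz":0,"ax":0,"ay":0,"az":0,"hand":0.5},{"tx":-0.06,"ty":-0.35,"tz":0,"ax":0,"ay":0,"az":0,"hand":0.5},{"tx":-0.06,"ty":-0.35,"tz":0,"ax":0,"ay":0,"az":0,"hand":0.5},{"tx":-0.06,"ty":-0.35,"tz":0,"ax":0,"ay":0,"az":0,"hand":0.5},{"tx":-0.06,"ty":-0.35,"tz":0,"ax":0,"ay":0,"az":0,"hand":0.5},{"tx":-0.045,"ty":-0.355,"tz":0,"ax":0,"ay":0,"az":0,"hand":0.5},{"tx":0,"ty":0,"tz":0,"ax":0,"ay":0,"az":0,"hand":0.5},{"tx":0,"ty":0,"tz":0,"ax":0,"ay":0,"az":0,"hand":0.5}]'

```text
clock: 9.8
tool_pos: [0.5003, -0.2605, 0.3595]
tool_rot: [[0.284, 0.959, -0.0], [0.959, -0.284, 0.001], [0.001, -0.001, -1.0]]
contact_force: [-0.6, 0.1, 0.2]
opening: 0.0704
grasp_force: 0.0
```

```bash
python3 - <<'E'
from h import *
s=telemetry.read_state();print(s["tool_pos"],s["contact_force"])
o=[]
for n,(cx,cy) in(("top",(390,265)),("scene",(380,280))):
    p=cams.read_camera(n)
    o.append(cv2.resize(p["img"][cy-60:cy+60,cx-80:cx+80],(800,600),interpolation=cv2.INTER_CUBIC)[:, :])
    print(n,"handle top pred",proj(p,[.5005,-.26,.101]))
cv2.imwrite("pics/nest2.png",cv2.resize(np.hstack(o),(800,300),interpolation=cv2.INTER_AREA))
E
```

```text
[ 0.50025899 -0.26047295  0.35946778] [-0.64087767  0.09748842  0.19476595]
top handle top pred [433.32387396 270.91657573]
scene handle top pred [422.43955075 284.50598285]
```

View pics/nest2.png

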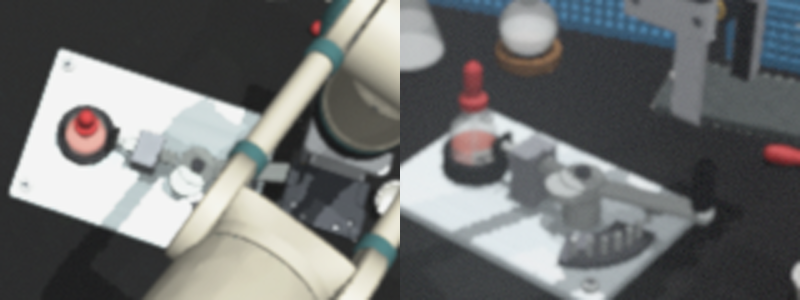

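The bottle stands upright in the nest, at (85,130) in the top view and (473,120) in the scene view. The handle top sits where predicted, at crop (706,160). Now I'll descend and grip the handle.

>>> play_rows --series '[{"tx":0,"ty":0,"tz":-0.3,"ax":0,"ay":0,"az":0,"hand":0.5},{"tx":0,"ty":0,"tz":-0.3,"ax":0,"ay":0,"az":0,"hand":0.5},{"tx":0,"ty":0,"tz":-0.3,"ax":0,"ay":0,"az":0,"hand":0.5},{"tx":0,"ty":0,"tz":-0.1,"ax":0,"ay":0,"az":0,"hand":0.5},{"tx":0,"ty":0,"tz":0,"ax":0,"ay":0,"az":0,"hand":0.5},{"tx":0,"ty":0,"tz":0,"ax":0,"ay":0,"az":0,"hand":-1},{"tx":0,"ty":0,"tz":0,"ax":0,"ay":0,"az":0,"hand":-1},{"tx":0,"ty":0,"tz":0,"ax":0,"ay":0,"az":0,"hand":-1},{"tx":0,"ty":0,"tz":0,"ax":0,"ay":0,"az":0,"hand":-1},{"tx":0,"ty":0,"tz":0,"ax":0,"ay":0,"az":0,"hand":-1},{"tx":0,"ty":0,"tz":0,"ax":0,"ay":0,"az":0,"hand":-1},{"tx":0,"ty":0,"tz":0,"ax":0,"ay":0,"az":0,"hand":-1},{"tx":0,"ty":0,"tz":0,"ax":0,"ay":0,"az":0,"hand":-1}]'

```text
clock: 11.2
tool_pos: [0.501, -0.2601, 0.2599]
tool_rot: [[0.282, 0.959, 0.002], [0.959, -0.282, -0.001], [-0.0, 0.002, -1.0]]
contact_force: [1.9, 0.1, -0.8]
opening: 0.0174
grasp_force: 30.0
```

>>> play_rows --series '[{"tx":-0.05,"ty":0.003,"tz":0,"ax":0,"ay":0,"az":0,"hand":-1},{"tx":-0.05,"ty":0.005,"tz":0,"ax":0,"ay":0,"az":0,"hand":-1},{"tx":0,"ty":0,"tz":0,"ax":0,"ay":0,"az":0,"hand":-1}]'

```text
clock: 11.5
tool_pos: [0.4911, -0.2594, 0.26]
tool_rot: [[0.282, 0.959, 0.003], [0.959, -0.282, -0.001], [-0.0, 0.003, -1.0]]
contact_force: [4.7, -0.4, -3.1]
opening: 0.0175
grasp_force: 30.0
```

>>> play_rows --series '[{"tx":-0.035,"ty":0.005,"tz":0,"ax":0,"ay":0,"az":0,"hand":-1},{"tx":-0.035,"ty":0.006,"tz":0,"ax":0,"ay":0,"az":0,"hand":-1},{"tx":0,"ty":0,"tz":0,"ax":0,"ay":0,"az":0,"hand":-1}]'

```text
clock: 11.8
tool_pos: [0.4853, -0.2585, 0.26]
tool_rot: [[0.283, 0.959, 0.007], [0.959, -0.283, -0.002], [0.0, 0.007, -1.0]]
contact_force: [8.3, -0.8, -6.3]
opening: 0.0177
grasp_force: 30.0
```

>>> play_rows --series '[{"tx":-0.03,"ty":0.007,"tz":0,"ax":0,"ay":0,"az":0,"hand":-1},{"tx":0,"ty":0,"tz":0,"ax":0,"ay":0,"az":0,"hand":-1}]'

```text
clock: 12.0
tool_pos: [0.4824, -0.2579, 0.26]
tool_rot: [[0.283, 0.959, 0.006], [0.959, -0.283, -0.002], [-0.0, 0.006, -1.0]]
contact_force: [8.5, -0.8, -5.3]
opening: 0.0168
grasp_force: 30.0
```

>>> play_rows --series '[{"tx":-0.03,"ty":0.008,"tz":0,"ax":0,"ay":0,"az":0,"hand":-1},{"tx":0,"ty":0,"tz":0,"ax":0,"ay":0,"az":0,"hand":-1}]'

```text
clock: 12.2
tool_pos: [0.4788, -0.2571, 0.2599]
tool_rot: [[0.282, 0.959, 0.004], [0.959, -0.282, -0.002], [-0.001, 0.005, -1.0]]
contact_force: [5.7, -0.9, -3.9]
opening: 0.0171
grasp_force: 30.0
```

>>> play_rows --series '[{"tx":-0.035,"ty":0.01,"tz":0,"ax":0,"ay":0,"az":0,"hand":-1},{"tx":-0.035,"ty":0.011,"tz":0,"ax":0,"ay":0,"az":0,"hand":-1},{"tx":0,"ty":0,"tz":0,"ax":0,"ay":0,"az":0,"hand":-1}]'

```text
clock: 12.5
tool_pos: [0.471, -0.2547, 0.2599]
tool_rot: [[0.282, 0.959, 0.002], [0.959, -0.282, -0.001], [-0.001, 0.002, -1.0]]
contact_force: [4.7, -1.3, -3.7]
opening: 0.0171
grasp_force: 30.0
```

>>> play_rows --series '[{"tx":-0.037,"ty":0.012,"tz":0,"ax":0,"ay":0,"az":0,"hand":-1},{"tx":-0.03,"ty":0.012,"tz":0,"ax":0,"ay":0,"az":0,"hand":-1},{"tx":0,"ty":0,"tz":0,"ax":0,"ay":0,"az":0,"hand":-1}]'

```text
clock: 12.8
tool_pos: [0.4652, -0.2527, 0.26]
tool_rot: [[0.282, 0.959, 0.005], [0.959, -0.282, -0.002], [-0.001, 0.006, -1.0]]
contact_force: [8.4, -2.1, -6.1]
opening: 0.0173
grasp_force: 30.0
```

>>> play_rows --series '[{"tx":-0.03,"ty":0.013,"tz":0,"ax":0,"ay":0,"az":0,"hand":-1},{"tx":0,"ty":0,"tz":0,"ax":0,"ay":0,"az":0,"hand":-1}]'

```text
clock: 13.0
tool_pos: [0.4628, -0.2516, 0.26]
tool_rot: [[0.283, 0.959, 0.007], [0.959, -0.283, -0.003], [-0.001, 0.007, -1.0]]
contact_force: [9.6, -3.6, -7.7]
opening: 0.0173
grasp_force: 30.0
```

>>> play_rows --series '[{"tx":-0.03,"ty":0.014,"tz":0,"ax":0,"ay":0,"az":0,"hand":-1},{"tx":0,"ty":0,"tz":0,"ax":0,"ay":0,"az":0,"hand":-1}]'

```text
clock: 13.2
tool_pos: [0.4592, -0.25, 0.26]
tool_rot: [[0.282, 0.959, 0.005], [0.959, -0.282, -0.002], [-0.001, 0.005, -1.0]]
contact_force: [7.4, -2.8, -5.7]
opening: 0.0171
grasp_force: 30.0
```

>>> play_rows --series '[{"tx":-0.034,"ty":0.018,"tz":0,"ax":0,"ay":0,"az":0,"hand":-1},{"tx":-0.033,"ty":0.02,"tz":0,"ax":0,"ay":0,"az":0,"hand":-1},{"tx":0,"ty":0,"tz":0,"ax":0,"ay":0,"az":0,"hand":-1}]'

```text
clock: 13.5
tool_pos: [0.4515, -0.2457, 0.2599]
tool_rot: [[0.282, 0.959, 0.002], [0.959, -0.282, -0.001], [-0.0, 0.002, -1.0]]
contact_force: [4.6, -2.0, -3.5]
opening: 0.0173
grasp_force: 30.0
```

>>> play_rows --series '[{"tx":-0.037,"ty":0.023,"tz":0,"ax":0,"ay":0,"az":0,"hand":-1},{"tx":-0.036,"ty":0.025,"tz":0,"ax":0,"ay":0,"az":0,"hand":-1},{"tx":0,"ty":0,"tz":0,"ax":0,"ay":0,"az":0,"hand":-1}]'

```text
clock: 13.8
tool_pos: [0.4455, -0.2418, 0.26]
tool_rot: [[0.282, 0.959, 0.006], [0.959, -0.282, -0.004], [-0.002, 0.007, -1.0]]
contact_force: [9.4, -3.7, -8.6]
opening: 0.017
grasp_force: 30.0
```

>>> play_rows --series '[{"tx":-0.028,"ty":0.021,"tz":0,"ax":0,"ay":0,"az":0,"hand":-1},{"tx":0,"ty":0,"tz":0,"ax":0,"ay":0,"az":0,"hand":-1}]'

```text
clock: 14.0
tool_pos: [0.443, -0.24, 0.26]
tool_rot: [[0.282, 0.959, 0.006], [0.959, -0.282, -0.004], [-0.002, 0.007, -1.0]]
contact_force: [9.5, -3.6, -8.1]
opening: 0.0173
grasp_force: 30.0
```

>>> play_rows --series '[{"tx":-0.022,"ty":0.018,"tz":0,"ax":0,"ay":0,"az":0,"hand":-1},{"tx":0,"ty":0,"tz":0,"ax":0,"ay":0,"az":0,"hand":-1}]'

```text
clock: 14.2
tool_pos: [0.4404, -0.238, 0.26]
tool_rot: [[0.282, 0.959, 0.005], [0.959, -0.282, -0.003], [-0.002, 0.006, -1.0]]
contact_force: [6.6, -4.2, -6.6]
opening: 0.0169
grasp_force: 30.0
```

>>> play_rows --series '[{"tx":-0.03,"ty":0.025,"tz":0,"ax":0,"ay":0,"az":0,"hand":-1},{"tx":-0.027,"ty":0.026,"tz":0,"ax":0,"ay":0,"az":0,"hand":-1},{"tx":0,"ty":0,"tz":0,"ax":0,"ay":0,"az":0,"hand":-1}]'

```text
clock: 14.5
tool_pos: [0.4339, -0.2322, 0.2599]
tool_rot: [[0.282, 0.959, 0.003], [0.959, -0.282, -0.002], [-0.001, 0.003, -1.0]]
contact_force: [6.7, -1.8, -4.8]
opening: 0.0171
grasp_force: 30.0
```

>>> play_rows --series '[{"tx":-0.028,"ty":0.028,"tz":0,"ax":0,"ay":0,"az":0,"hand":-1},{"tx":-0.026,"ty":0.028,"tz":0,"ax":0,"ay":0,"az":0,"hand":-1},{"tx":0,"ty":0,"tz":0,"ax":0,"ay":0,"az":0,"hand":-1}]'

```text
clock: 14.8
tool_pos: [0.4294, -0.2276, 0.26]
tool_rot: [[0.282, 0.96, 0.006], [0.96, -0.282, -0.005], [-0.003, 0.007, -1.0]]
contact_force: [8.6, -4.6, -8.6]
opening: 0.0176
grasp_force: 30.0
```

>>> play_rows --series '[{"tx":-0.022,"ty":0.027,"tz":0,"ax":0,"ay":0,"az":0,"hand":-1},{"tx":0,"ty":0,"tz":0,"ax":0,"ay":0,"az":0,"hand":-1}]'

```text
clock: 15.0
tool_pos: [0.4277, -0.2256, 0.2601]
tool_rot: [[0.281, 0.96, 0.007], [0.96, -0.281, -0.007], [-0.005, 0.008, -1.0]]
contact_force: [9.0, -7.0, -11.9]
opening: 0.017
grasp_force: 30.0
```

>>> play_rows --series '[{"tx":-0.019,"ty":0.024,"tz":0,"ax":0,"ay":0,"az":0,"hand":-1},{"tx":0,"ty":0,"tz":0,"ax":0,"ay":0,"az":0,"hand":-1}]'

```text
clock: 15.2
tool_pos: [0.4254, -0.2229, 0.26]
tool_rot: [[0.281, 0.96, 0.005], [0.96, -0.281, -0.005], [-0.004, 0.007, -1.0]]
contact_force: [7.3, -6.3, -9.8]
opening: 0.0174
grasp_force: 30.0
```

>>> play_rows --series '[{"tx":-0.018,"ty":0.024,"tz":0,"ax":0,"ay":0,"az":0,"hand":-1},{"tx":0,"ty":0,"tz":0,"ax":0,"ay":0,"az":0,"hand":-1}]'

```text
clock: 15.4
tool_pos: [0.4232, -0.2201, 0.26]
tool_rot: [[0.282, 0.96, 0.004], [0.96, -0.282, -0.004], [-0.003, 0.005, -1.0]]
contact_force: [6.4, -5.3, -7.6]
opening: 0.0168
grasp_force: 30.0
```

>>> play_rows --series '[{"tx":-0.016,"ty":0.024,"tz":0,"ax":0,"ay":0,"az":0,"hand":-1},{"tx":0,"ty":0,"tz":0,"ax":0,"ay":0,"az":0,"hand":-1},{"tx":0,"ty":0,"tz":0,"ax":0,"ay":0,"az":0,"hand":-1}]'

```text
clock: 15.7
tool_pos: [0.4212, -0.2173, 0.2599]
tool_rot: [[0.282, 0.96, 0.003], [0.96, -0.282, -0.003], [-0.002, 0.004, -1.0]]
contact_force: [5.3, -3.5, -6.8]
opening: 0.0174
grasp_force: 30.0
```

>>> play_rows --series '[{"tx":-0.011,"ty":0.016,"tz":0,"ax":0,"ay":0,"az":0,"hand":-1},{"tx":0,"ty":0,"tz":0,"ax":0,"ay":0,"az":0,"hand":-1},{"tx":0,"ty":0,"tz":0,"ax":0,"ay":0,"az":0,"hand":-1},{"tx":0,"ty":0,"tz":0,"ax":0,"ay":0,"az":0,"hand":-1}]'

```text
clock: 16.1
tool_pos: [0.42, -0.2156, 0.26]
tool_rot: [[0.282, 0.96, 0.003], [0.96, -0.282, -0.003], [-0.002, 0.003, -1.0]]
contact_force: [5.4, -3.1, -5.4]
opening: 0.0174
grasp_force: 30.0
```

```bash
python3 - <<'E'
from h import *
s=telemetry.read_state();d=s["tool_pos"][:2]-[.5024,-.1599];print(np.degrees(np.arctan2(d[1],d[0])),np.hypot(*d))
p=cams.read_camera("scene");cv2.imwrite("pics/end.png",cv2.resize(p["img"][220:350,290:460],(785,600),interpolation=cv2.INTER_CUBIC))
E
```

```text
-145.93913913033208 0.09943644736258596
```

View pics/end.png

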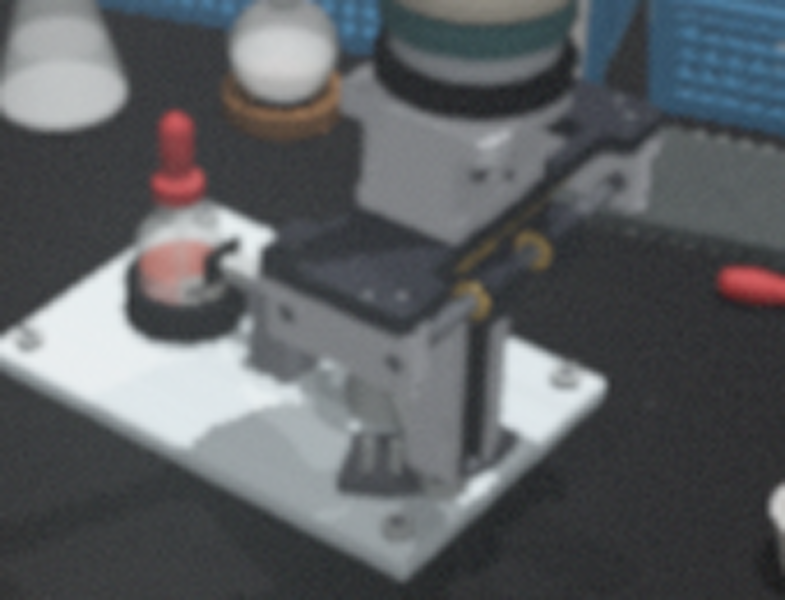

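The bottle stands upright in the nest at (180,220), with the pad pressing on it at (220,262). Two pins are still ahead of the lever at (380,460), so exactly four have been passed. The gripper still holds the handle.

```bash
python3 -c "
from station import env
print(env.hand_in())"
```

```text
the job is handed in; nothing more can be done
None
```

I handed the job in with the bottle standing upright in the nest under the pad and the lever held at the fourth click (about 0.93 rad by my estimate); the hand-in returned no verdict.

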